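Make up the pickling kit and the jar-washing kit

TASK

Please make up two kits from the things by the sink: the tallest jar stands in the round well of the larger tray with the spoon lying flat in that tray's long trough, and the shortest jar stands in the round well of the smaller tray with the round brush standing, knob up, in that tray's square bay. Keep the glass jars upright and set them down rather than dropping them; leave the middle-sized jar in the rack and the tea glass where it is.

Things in the scene. Friction and masses are not known exactly. Their poses are not given: they have to be found in the camera images.
- jar_tall: Capped green glass jar standing upright, round, 52 mm in diameter and 120 mm tall: the tallest of three, with an aluminium screw cap. At the start it stands in one of the rack's three places (which one varies), its underside 14 mm above the counter. Origin: centre of its underside; z up along the jar. Grip it round the glass, 74 to 90 mm above its underside.
- jar_squat: Capped green glass jar standing upright, round, 68 mm in diameter and 62 mm tall: the shortest of three, with an aluminium screw cap. At the start it stands in one of the rack's three places (which one varies), its underside 14 mm above the counter. Origin: centre of its underside; z up along the jar. Grip it round the glass, 28 to 40 mm above its underside.
- jar_middle: Capped green glass jar standing upright, round, 60 mm in diameter and 92 mm tall: the middle one of three, with an aluminium screw cap. At the start it stands in one of the rack's three places (which one varies), its underside 14 mm above the counter. Origin: centre of its underside; z up along the jar. It stays where it is.
- spoon: Grey silicone spoon lying flat on the counter, 170 mm long, 12 mm thick: straight handle 14 mm wide, flat rounded head 47 mm long and 36 mm wide. Origin: middle of its length, on the handle, at its underside (balance point within 15 mm of it). x along the spoon towards the head, z up. The handle runs from x = -85 to +38 mm.
- brush: Round wooden palm brush standing on its bristles, 78 mm tall: 54 mm in diameter up to 36 mm, then a thin neck and a knob 36 mm in diameter, widest 60 to 72 mm above the underside (grip there). Origin: centre of its underside; z up.
- tray_long: Larger kit tray, pale wood, fixed, 178 (x) by 204 mm (y); floor 4 mm thick, walls 4 mm thick rising to 14 mm above the counter. Origin: centre of underside, z up. Long trough on the +x side, inside 70 (x) by 196 mm (y), centred at x=+50, y=0: the spoon lies along y, either way round. Round well (ring as high as the walls, inner diameter 88 mm) centred at x=-37, y=+40; rest of that side unused.
- tray_short: Smaller kit tray, pale wood, fixed, 104 (x) by 192 mm (y); floor 4 mm thick, walls 4 mm thick rising to 14 mm above the counter. Origin: centre of underside, z up. Round well (ring as high as the walls, inner diameter 88 mm) centred at x=0, y=-44; square bay, inside 96 (x) by 84 mm (y), centred at x=0, y=+50.
- rack: Low aluminium dish rack, fixed, 96 (x) by 310 mm (y), slatted floor 14 mm above the counter. Origin: centre of underside, z up. Jar places at y = -100, 0, +100 mm. Rails on the long edges rise to 21 mm; wire arches along x between the places rise to 48 mm. Closing the gripper along the rack's x axis keeps the fingers clear of arches and neighbours.
- tea_glass: Open clear tea glass 58 mm in diameter and 85 mm tall, standing beside the rack. Origin: centre of its underside; z up. It stays where it is. (A white mug with a handle stands on the other side of the rack.)

How it is judged:
At the end, for the whole second after the job is handed in: Tall jar (within 20 mm) and squat jar (13 mm) upright in their trays' wells, spoon flat in the trough (24 mm across, 18 along, 0.3 rad), brush upright in the bay (23 by 18 mm), all on the tray floor (3 mm), tilt under 0.1 rad, at rest; middle jar and tea glass upright within 15 mm of their start (x of jar_tall in the frame of tray_long between -0.057 and -0.017 m and y of jar_tall in the frame of tray_long between 0.02 and 0.06 m and z of jar_tall in the frame of tray_long between 0.001 and 0.007 m and angle between each of jar_tall, spoon, jar_squat, brush, jar_middle, tea_glass's own z axis and vertical below 0.1 rad and linear speed of each of jar_tall, spoon, jar_squat, brush below 0.02 m/s and angular speed of each of jar_tall, spoon, jar_squat, brush below 0.2 rad/s and x of spoon in the frame of tray_long between 0.026 and 0.074 m and y of spoon in the frame of tray_long between -0.018 and 0.018 m and z of spoon in the frame of tray_long between 0.001 and 0.007 m and angle between the x axis of spoon and the y axis of tray_long, either way round below 0.3 rad and x of jar_squat in the frame of tray_short between -0.013 and 0.013 m and y of jar_squat in the frame of tray_short between -0.057 and -0.031 m and z of jar_squat in the frame of tray_short between 0.001 and 0.007 m and x of brush in the frame of tray_short between -0.023 and 0.023 m and y of brush in the frame of tray_short between 0.032 and 0.068 m and z of brush in the frame of tray_short between 0.001 and 0.007 m and distance of each of jar_middle, tea_glass from where it was at the start of the episode below 0.015 m); the robot touches nothing.
It fails at once if a glass jar is tipped far over (more than about 45 degrees) (angle between any of jar_tall, jar_middle, jar_squat's own z axis and vertical above 0.8 rad).
It fails at once if a glass jar is let go, or falls, with its underside more than 40 mm above the counter ((height (world z) of jar_tall above 0.04 m and contact force between the fingers and jar_tall below 0.05 N) or (height (world z) of jar_middle above 0.04 m and contact force between the fingers and jar_middle below 0.05 N) or (height (world z) of jar_squat above 0.04 m and contact force between the fingers and jar_squat below 0.05 N)).
It fails at once if the middle jar or the tea glass is moved more than 25 mm from its place (distance of any of jar_middle, tea_glass from where it was at the start of the episode above 0.025 m).
It also fails if it takes over 106 s, if anything falls off the work surface, if the arm or the gripper's body presses on something with over 40 N, if the wrist force passes 120 N, or if a joint passes its speed limit or range.

ROBOT

A 7-joint arm with a two-finger parallel gripper is mounted at the origin on the work surface. World frame = base frame: x ahead of the robot, y to its left, z up, the work surface at z = 0. Lengths are in m, angles in rad, forces in N, time in s.
With the tool pointing down it reaches from about 0.4 to 0.925 m from the base axis. Payload 4.1 kg.
Tool frame: the origin (TCP) lies at the very end of the fingers, on their centre line; the grasp point (between the pads) lies ctrl.tcp_to_grasp behind it (ctrl.tcp_to_grasp is the distance from the TCP to the grasp point, in m); z points along the fingers, y is the line along which they close (so a half turn about z gives the same grasp; the last joint's range is limited). The gripper opens to 85 mm and grips with 20 to 120 N. Pads are 22 mm wide; open, the fingers measure 114 mm over their backs; the gripper's body (76 mm by 85 mm) begins 54 mm behind the grasp point. The pads swing forward as they close: fully open they stand 13 mm farther back than shut.
Start: joints at [-1.336, 0.398, 0.045, 1.537, -0.019, 1.207, -0.051], TCP at [0.213, 0.614, 0.231] pointing down, gripper open.
Joint ranges: [-2.82, 2.82], [-0.49, 2.23], [-1.37, 1.46], [0, 2.46], [-1.36, 4.5], [0.23, 2], [-2.94, 2.94]. Speed limits (rad/s): [2.57, 2.57, 3.14, 3.14, 3.14, 3.14, 3.14].

INTERFACE

Orientations are given as a 3x3 rotation matrix whose columns are the frame's x, y, z axes.
In Python, from rig import ctrl gives the robot as it stands. The module is installed in compiled form; this text tells all that it offers.
- The arm moves only by the shell command python3 -m handwheel 'ROWS'. ROWS is a JSON object of lists of equal length, an entry for each row: "twist": the turn, a rotation vector about the tool's x, y, z in rad, a list of three; "xyz": the shift along the tool's x, y, z in m, a list of three; "fingers": the finger opening in m, from 0 to 0.0854. A call has 1 to 20 rows; each row shifts and turns the commanded pose from where the row before left it, along the tool's axes as they then stand; what a row does not reach is not made up. A row lasts 1/10 s, in which the tool goes at most 50 mm and 8.59 degrees, less where a joint would pass 70% of its speed; a pose out of reach is approached as far as the arm can. A call is refused whole if a number of a shift passes 0.05 or a number of a turn 0.15, either way. A call with a gripper value outside its range is refused whole. The fingers move at their own pace and stop on an object; the grip force is fixed at half the most. Time passes only in rows, so rows that do not move let the fingers close. It gives the time, the measured TCP pose, the force, the opening and the grip force at its end, in the units of the state.
- ctrl.observe(): the state, without advancing time (a new reading comes with each control period).
- ctrl.camera(name): name is "scene" or "top"; returns (picture, depth): 480x640x3 uint8, blue, green, red; 480x640 float32, m along the optical axis (not along the pixel's ray), 0 where there is no reading.
- ctrl.camera_params(name): a dict with "camera_matrix" (3x3 intrinsics, pixels), "k1" (the pictures are not rectified: a ray, as slopes to the right and down, at radius r is drawn at 1 + k1 r^2 times it, then the intrinsics apply), "xyz" and "attitude" of the camera in the world. Camera axes: x right, y up, looking along -z (the intrinsics and any distortion apply to the point x, -y, -z); pixel columns grow to the right and rows downward; lengths in m; the calibration is good to about 2 mm. A picture is of the moment at which its call begins. camera_params takes no time and is no camera call.
- ctrl.finish_job(): hands the job in; it is judged then, once.
The state is a dict: "t": time; "q": joint angles; "joint_velocities": joint speeds; "joint_torque": joint torques, N m; "tcp_pos": TCP position; "ee_rot": TCP orientation; "ft_force": force on the tool from outside, world axes, zero at the start; "moment": the same for the moment, N m; "grip_width": opening from 0.0 (shut) to 1.0 (fully open); "gripper_force": force on a finger pad.
Only numpy, scipy, OpenCV 4.12 (cv2) and the standard library are available. Lean on these libraries where they do the work, as an engineer would, in place of code of your own. Each camera call takes 0.05 s, during which the arm holds its last target. There are 200 camera calls.

## Working session

There is one attempt and no reset: what is moved stays moved. The work goes in short steps, Python scripts to look and compute and a shell command to move; the robot and the scene stay as the last step left them, time stands still between calls to the robot, and variables do not carry over. Pictures are saved under pics/ and viewed, at most 14 in all, crops included, and the job is handed in when it is done.

```bash
mkdir -p pics
cat > h.py <<'E'
import numpy as np, cv2
from rig import ctrl
def ray(cam,u,v):
    p=ctrl.camera_params(cam);K=np.array(p["camera_matrix"]);k1=p["k1"]
    pt=cv2.undistortPoints(np.array([[[u,v]]],float),K,np.array([k1,0,0,0.]))[0,0]
    R=np.array(p["attitude"]); 
    return np.array(p["xyz"]),R@np.array([pt[0],-pt[1],-1])
def onplane(cam,u,v,z):
    o,d=ray(cam,u,v);return o+d*(z-o[2])/d[2]
def cloud(cam,depth):
    p=ctrl.camera_params(cam);K=np.array(p["camera_matrix"])
    vv,uu=np.mgrid[0:480,0:640]
    pt=cv2.undistortPoints(np.stack([uu,vv],-1).reshape(-1,1,2).astype(float),K,np.array([p["k1"],0,0,0.])).reshape(480,640,2)
    c=np.stack([pt[...,0]*depth,-pt[...,1]*depth,-depth],-1)
    P=c@np.array(p["attitude"]).T+np.array(p["xyz"]);P[depth==0]=np.nan
    return P
E
python3 - <<'E'
from h import *
for c in("scene","top"):
    im,d=ctrl.camera(c);cv2.imwrite(f"pics/{c}0.png",im);np.save(f"{c}0.npy",d);print(ctrl.camera_params(c))
o=ctrl.observe();print(o["tcp_pos"],np.round(o["ee_rot"],3),o["t"],ctrl.tcp_to_grasp)
E
```

```text
{'camera_matrix': array([[437.31236272,   0.        , 325.87580581],
       [  0.        , 437.31236272, 233.15147555],
       [  0.        ,   0.        ,   1.        ]]), 'k1': -0.044546872492113095, 'xyz': array([1.29741256, 0.30868576, 0.59059112]), 'attitude': array([[-0.34446611, -0.52971848,  0.77507511],
       [ 0.93864599, -0.1794403 ,  0.29452485],
       [-0.01693555,  0.82897497,  0.55902923]])}
{'camera_matrix': array([[494.61033569,   0.        , 322.80226047],
       [  0.        , 494.61033569, 231.92181581],
       [  0.        ,   0.        ,   1.        ]]), 'k1': 0.016753712931339718, 'xyz': array([0.50742454, 0.02377418, 1.15469354]), 'attitude': array([[-0.00405508,  0.99838623, -0.05664356],
       [-0.9999216 , -0.00337722,  0.01205776],
       [ 0.011847  ,  0.05668801,  0.99832165]])}
[0.21274463 0.61357924 0.23036411] [[-0.945  0.327 -0.   ]
 [ 0.327  0.945 -0.002]
 [-0.    -0.002 -1.   ]] 0.1 0.0187
```

View pics/top0.png

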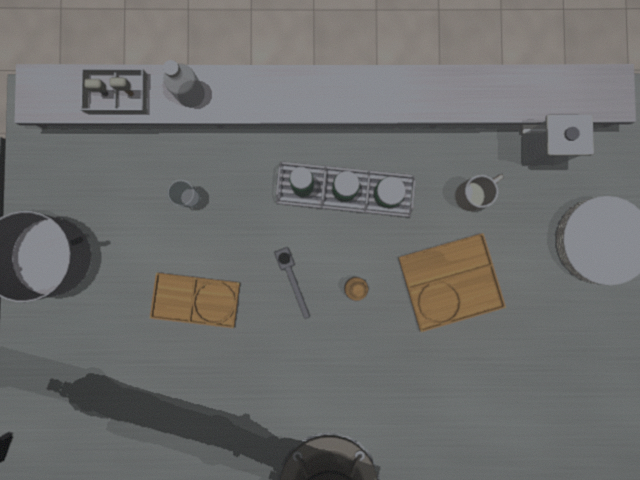

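View pics/scene0.png

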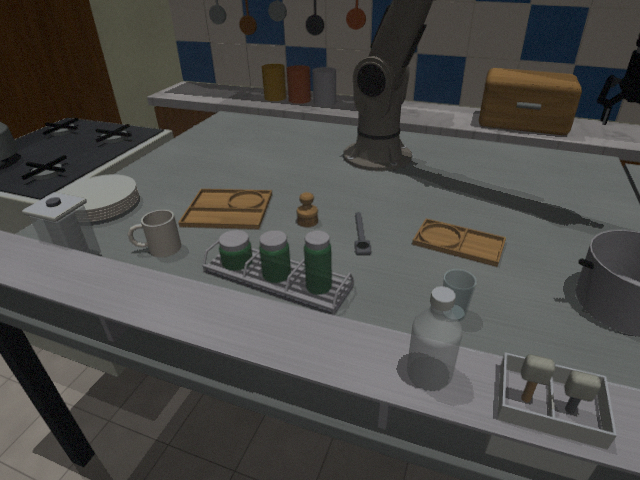

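Top view: rack holds tall jar (302,181), middle (346,185) and squat (391,191). The spoon runs from its head at (285,258) to (307,316), the brush is at (356,288), the small tray at (196,300), the large tray at (451,281) and the tea glass at (183,193). The scene view agrees on which jar is which.

Run:
```python
from h import *
im=cv2.imread("pics/top0.png");d=np.load("top0.npy");P=cloud("top",d);Z=P[...,2]
def xy(u,v,z):return onplane("top",u,v,z)[:2]
def comp(mask,box):
    m=np.zeros((480,640),np.uint8);x0,y0,x1,y1=box;m[y0:y1,x0:x1]=mask[y0:y1,x0:x1];return m
print("counter z",np.nanmedian(Z[330:360,300:500]))
# tops by depth
for n,box,z in(("tall",(280,160,325,205),.134),("mid",(325,165,368,210),.106),("squat",(368,168,412,215),.076),("brush",(335,270,375,305),.078),("mug",(455,170,505,215),.09),("tea",(165,175,210,212),.085)):
    m=comp((abs(Z-z)<.008).astype(np.uint8)*255,box);cs,_=cv2.findContours(m,0,2)
    if not cs: print(n,"none",np.nanmax(Z[box[1]:box[3],box[0]:box[2]]));continue
    c=max(cs,key=cv2.contourArea);q=np.array([xy(u,v,z) for u,v in c[:,0]],np.float32)
    (cc,r)=cv2.minEnclosingCircle(q);A=m>0
    print(n,"circ",np.round(cc,4),"r",round(r,4),"z",round(float(np.median(Z[A])),4),"mean",np.round(P[A].mean(0)[:2],4))
hsv=cv2.cvtColor(im,cv2.COLOR_BGR2HSV)
wood=((hsv[...,0]<25)&(hsv[...,1]>90)).astype(np.uint8)*255
for n,box in(("short",(140,260,250,340)),("long",(385,225,515,340))):
    m=comp(wood,box);c=max(cv2.findContours(m,0,2)[0],key=cv2.contourArea)
    q=np.array([xy(u,v,.014) for u,v in c[:,0]],np.float32);r=cv2.minAreaRect(q);b=cv2.boxPoints(r)
    print(n,np.round(r[0],4),np.round(r[1],4),r[2],np.round(b,3).tolist())
for n,box,zl,zh in(("rack",(268,155,422,222),.018,.052),("spoon",(265,240,320,325),.006,.02)):
    m=comp(((Z>zl)&(Z<zh)).astype(np.uint8)*255,box)
    if n=="spoon":
        g=cv2.cvtColor(im,cv2.COLOR_BGR2GRAY);m2=comp((g<82).astype(np.uint8)*255,box);print(m.sum()/255,m2.sum()/255,g[280:300,270:320:6][::6])
        cv2.imwrite("pics/sp.png",cv2.resize(np.hstack([im[240:325,265:320],cv2.cvtColor(m[240:325,265:320],8),cv2.cvtColor(m2[240:325,265:320],8)]),None,fx=4,fy=4))
    pts=np.argwhere(m>0);q=P[m>0][:,:2].astype(np.float32);r=cv2.minAreaRect(q);print(n,r,np.round(cv2.boxPoints(r),3).tolist())
```

```text
counter z 1.7156912419435955e-05
tall circ [0.68   0.0573] r 0.0232 z 0.1339 mean [0.68   0.0575]
mid circ [ 0.6721 -0.039 ] r 0.0269 z 0.1059 mean [ 0.672 -0.039]
squat circ [ 0.6608 -0.1383] r 0.0311 z 0.0759 mean [ 0.6611 -0.1384]
brush circ [ 0.4441 -0.0633] r 0.0175 z 0.0766 mean [ 0.4436 -0.0636]
mug circ [ 0.6567 -0.334 ] r 0.0359 z 0.0849 mean [ 0.6572 -0.3367]
tea circ [0.6551 0.3183] r 0.0295 z 0.0836 mean [0.6554 0.3202]
short [0.4182 0.3031] [0.1922 0.1024] 82.85011291503906 [[0.35499998927116394, 0.21400000154972076], [0.4569999873638153, 0.20100000500679016], [0.48100000619888306, 0.3919999897480011], [0.3790000081062317, 0.4050000011920929]]
long [ 0.4562 -0.2858] [0.176  0.2033] 15.668974876403809 [[0.3440000116825104, -0.21199999749660492], [0.39899998903274536, -0.40700000524520874], [0.5680000185966492, -0.36000001430511475], [0.5139999985694885, -0.164000004529953]]
rack ((0.6723228096961975, -0.04050177335739136), (0.31098705530166626, 0.09785542637109756), 83.94806671142578) [[0.6069999933242798, -0.1899999976158142], [0.7049999833106995, -0.20000000298023224], [0.7369999885559082, 0.10899999737739563], [0.6399999856948853, 0.11900000274181366]]
635.0 240.0 [[108 107 108  99  92 109 109 109 109]
 [109 110 112 109  96 109 109 107 110]
 [107 111 110 106  86  74 107 105 104]
 [109 110 109 108 108  99 109 104 109]]
spoon ((0.4618843197822571, 0.07489219307899475), (0.10953881591558456, 0.16369323432445526), 83.5630111694336) [[0.37400001287460327, 0.029999999329447746], [0.5370000004768372, 0.010999999940395355], [0.5490000247955322, 0.11999999731779099], [0.3869999945163727, 0.1379999965429306]]
```

View pics/sp.png

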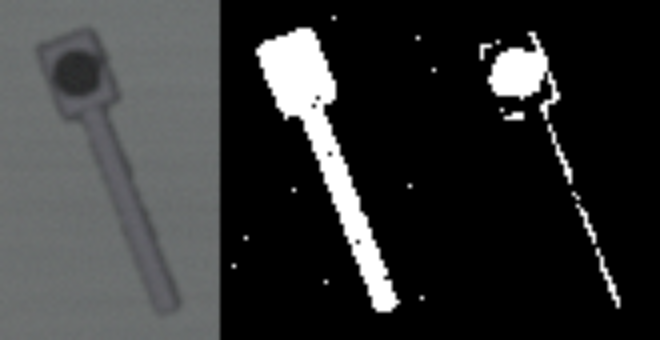

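All heights and sizes agree with the given ones. Next: the spoon's pose, with a move helper.

```bash
cat >> h.py <<'E'
from scipy.spatial.transform import Rotation as Ro
def to(x,y,z,ang,obs=None):
    o=obs or ctrl.observe();R=np.array(o["ee_rot"]);p=np.array(o["tcp_pos"])
    cur=np.arctan2(R[1,1],R[0,1]);a=np.deg2rad(ang);a=a-np.pi*np.round((a-cur)/np.pi)
    ty=np.array([np.cos(a),np.sin(a),0]);tz=np.array([0,0,-1.]);T=np.column_stack([np.cross(ty,tz),ty,tz])
    rv=Ro.from_matrix(R.T@T).as_rotvec();s=T.T@(np.array([x,y,z])-p)
    print("t",round(o["t"],2),"tcp",np.round(p,4),"twist",np.round(rv,3),"then xyz",np.round(s,4),"grip",round(float(o["grip_width"])*85.4,1),np.round(o["gripper_force"],1),"q7",round(o["q"][6],2))
E
python3 - <<'E'
from h import *
Z=cloud("top",np.load("top0.npy"))[...,2]
m=np.zeros((480,640),np.uint8);m[240:325,265:320]=((Z>.006)&(Z<.02))[240:325,265:320]
m=(cv2.connectedComponents(m)[1]==cv2.connectedComponents(m)[1][258,285]).astype(np.uint8)
c=max(cv2.findContours(m,0,2)[0],key=cv2.contourArea)
q=np.array([onplane("top",u,v,.012)[:2] for u,v in c[:,0]],np.float32)
h=q[(q[:,0]<.47)];vx,vy,x0,y0=cv2.fitLine(h,2,0,.01,.01).ravel()
if vx<0:vx,vy=-vx,-vy
s=(q-[x0,y0])@[vx,vy];n=(q-[x0,y0])@[-vy,vx]
print("len",np.ptp(s),"width",np.ptp(n));mid=(s.max()+s.min())/2
c=np.array([x0,y0])+mid*np.array([vx,vy]);ang=np.degrees(np.arctan2(vy,vx));print(c,ang)
to(c[0],c[1],.1,ang-90)
E
```

```text
len 0.16913313 width 0.035531275
[0.45542613 0.07922424] 22.482159
t 0.1 tcp [0.2127 0.6136 0.2304] twist [-0.002 -0.001 -0.726] then xyz [-0.0199 -0.5865  0.1304] grip 85.6 0.0 q7 -0.05
```

```bash
python3 -m handwheel '{"twist":[[0,0,-0.12],[0,0,-0.14],[0,0,-0.14],[0,0,-0.14],[0,0,-0.12],[0,0,-0.066],[0,0,0],[0,0,0],[0,0,0],[0,0,0],[0,0,0],[0,0,0],[0,0,0],[0,0,0],[0,0,0],[0,0,0],[0,0,0],[0,0,0],[0,0,0],[0,0,0]],"xyz":[[0,0,0],[0,0,0],[0,0,0],[0,0,0],[0,0,0],[0,0,0],[0,-0.03,0.005],[-0.002,-0.045,0.01],[-0.002,-0.048,0.01],[-0.002,-0.048,0.01],[-0.002,-0.048,0.01],[-0.002,-0.048,0.01],[-0.002,-0.048,0.01],[-0.002,-0.048,0.01],[-0.002,-0.048,0.01],[-0.002,-0.048,0.01],[-0.002,-0.048,0.01],[-0.001,-0.045,0.01],[0,-0.03,0.005],[0,0,0]],"fingers":[0.04,0.04,0.04,0.04,0.04,0.04,0.04,0.04,0.04,0.04,0.04,0.04,0.04,0.04,0.04,0.04,0.04,0.04,0.04,0.04]}'; python3 -c "
from h import *
to(.4554,.0792,.006,112.48)"
```

```text
t: 2.1
tcp_pos: [0.4553, 0.0793, 0.1105]
ee_rot: [[-0.927, -0.375, -0.001], [-0.375, 0.927, -0.003], [0.002, -0.002, -1.0]]
ft_force: [0.5, 0.1, 0.1]
grip_width: 0.468
gripper_force: 0.0
t 2.1 tcp [0.4553 0.0793 0.1105] twist [-0.002 -0.002 -0.008] then xyz [-0.000e+00 -1.000e-04  1.045e-01] grip 40.0 0.0 q7 1.76
```

```bash
python3 -m handwheel '{"twist":[[0,0,0],[0,0,0],[0,0,0],[0,0,0],[0,0,0],[0,0,0],[0,0,0],[0,0,0],[0,0,0],[0,0,0],[0,0,0],[0,0,0]],"xyz":[[0,0,0.03],[0,0,0.035],[0,0,0.025],[0,0,0.012],[0,0,0.005],[0,0,0],[0,0,0],[0,0,0],[0,0,0],[0,0,0],[0,0,0],[0,0,0]],"fingers":[0.04,0.04,0.04,0.04,0.04,0.04,0,0,0,0,0,0]}'; python3 -c "
from h import *
to(.5044,-.2723,.1,15.7)"
```

```text
t: 3.3
tcp_pos: [0.4561, 0.0847, 0.0057]
ee_rot: [[-0.924, -0.382, 0.003], [-0.382, 0.924, 0.001], [-0.003, 0.0, -1.0]]
ft_force: [-0.9, -0.2, 7.3]
grip_width: 0.139
gripper_force: 59.2
t 3.3 tcp [0.4561 0.0847 0.0057] twist [-0.002  0.002 -1.453] then xyz [ 0.3567  0.0501 -0.0943] grip 11.8 59.2 q7 1.83
```

```bash
python3 -m handwheel '{"twist":[[0,0,0],[0,0,0],[0,0,0],[0,0,0],[0,0,0],[0,0,0],[0,0,0]],"xyz":[[0,0,-0.005],[0,0,-0.015],[0,0,-0.025],[0,0,-0.025],[0,0,-0.02],[0,0,-0.01],[0,0,0]],"fingers":[0,0,0,0,0,0,0]}'
python3 - <<'E'
from h import *
to(.5044,-.2723,.1,15.7)
a,d=ctrl.camera("scene");b,_=ctrl.camera("top")
cv2.imwrite("pics/g1.png",np.hstack([cv2.resize(a[130:290,280:460],None,fx=2.2,fy=2.2),cv2.resize(b[220:340,230:360],None,fx=352/120,fy=352/120)[:352]]))
E
```

```text
t: 4.0
tcp_pos: [0.4558, 0.0848, 0.1056]
ee_rot: [[-0.924, -0.382, 0.003], [-0.382, 0.924, 0.001], [-0.003, 0.0, -1.0]]
ft_force: [0.3, 0.7, -0.5]
grip_width: 0.137
gripper_force: 58.7
t 4.0 tcp [0.4558 0.0848 0.1056] twist [-0.002  0.003 -1.452] then xyz [0.3569 0.0498 0.0056] grip 11.7 58.7 q7 1.76
```

View pics/g1.png

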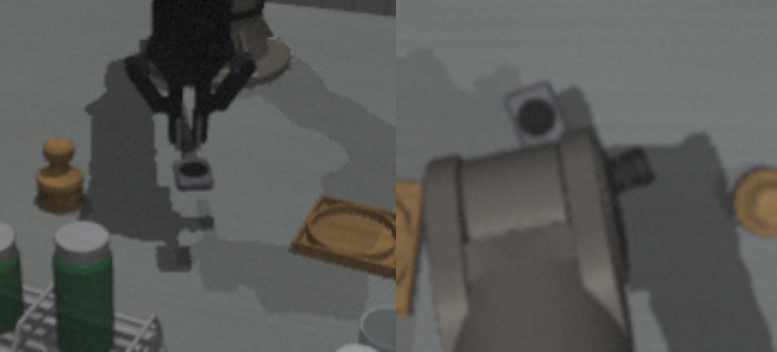

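The spoon is held level (head at about (195,175) in the left crop), so I'll carry it to the trough.

```bash
python3 -m handwheel '{"twist":[[0,0,0.08],[0,0,0.13],[0,0,0.14],[0,0,0.14],[0,0,0.14],[0,0,0.14],[0,0,0.14],[0,0,0.14],[0,0,0.14],[0,0,0.14],[0,0,0.14],[0,0,0.13],[0,0,0.088]],"xyz":[[0,0,-0.01],[0,0,-0.01],[0,0,-0.01],[0,0,0],[0,0,0],[0,0,0],[0,0,0],[0,0,0],[0,0,0],[0,0,0],[0,0,0],[0,0,0],[0,0,0]],"fingers":[0,0,0,0,0,0,0,0,0,0,0,0,0]}'; python3 -m handwheel '{"twist":[[0,0,0],[0,0,0],[0,0,0],[0,0,0],[0,0,0],[0,0,0],[0,0,0],[0,0,0],[0,0,0],[0,0,0],[0,0,0],[0,0,0],[0,0,0]],"xyz":[[-0.015,-0.002,0],[-0.03,-0.004,0],[-0.035,-0.005,0],[-0.035,-0.005,0],[-0.035,-0.005,0],[-0.035,-0.005,0],[-0.035,-0.005,0],[-0.035,-0.005,0],[-0.035,-0.005,0],[-0.035,-0.005,0],[-0.022,-0.003,0],[-0.01,-0.001,0],[0,0,0]],"fingers":[0,0,0,0,0,0,0,0,0,0,0,0,0]}'
python3 - <<'E'
from h import *
to(.5044,-.2723,.011,15.7)
a,d=ctrl.camera("scene");cv2.imwrite("pics/g2.png",cv2.resize(a[80:260,140:360],None,fx=3,fy=3))
E
```

```text
t: 5.4
tcp_pos: [0.4538, 0.0841, 0.1329]
ee_rot: [[-0.267, 0.964, -0.003], [0.964, 0.267, -0.001], [-0.001, -0.003, -1.0]]
ft_force: [0.5, 0.0, -0.4]
grip_width: 0.136
gripper_force: 58.7
t: 6.7
tcp_pos: [0.5028, -0.2736, 0.1331]
ee_rot: [[-0.269, 0.963, -0.002], [0.963, 0.269, -0.0], [0.001, -0.002, -1.0]]
ft_force: [0.1, 0.4, -0.9]
grip_width: 0.142
gripper_force: 58.7
t 6.7 tcp [ 0.5028 -0.2736  0.1331] twist [-0.002 -0.001 -0.001] then xyz [0.0009 0.0019 0.1221] grip 12.1 58.7 q7 0.96
```

View pics/g2.png

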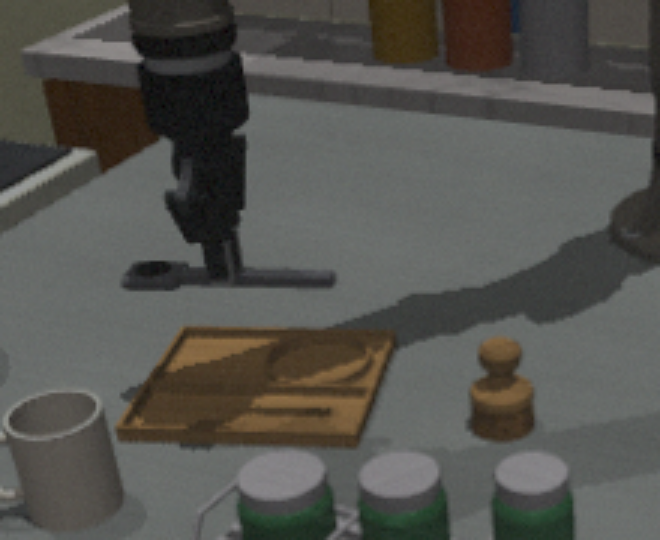

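The spoon is level, lying along the trough from about (125,275) to (335,278). Lowering it.

```bash
python3 -m handwheel '{"twist":[[0,0,0],[0,0,0],[0,0,0],[0,0,0],[0,0,0],[0,0,0],[0,0,0],[0,0,0],[0,0,0],[0,0,0],[0,0,0],[0,0,0],[0,0,0],[0,0,0],[0,0,0],[0,0,0],[0,0,0],[0,0,0]],"xyz":[[0.001,0.002,0.015],[0,0,0.03],[0,0,0.03],[0,0,0.025],[0,0,0.012],[0,0,0.006],[0,0,0.004],[0,0,0],[0,0,0],[0,0,0],[0,0,0],[0,0,-0.01],[0,0,-0.02],[0,0,-0.04],[0,0,-0.04],[0,0,-0.03],[0,0,-0.015],[0,0,0]],"fingers":[0,0,0,0,0,0,0,0,0.03,0.03,0.03,0.03,0.03,0.03,0.085,0.085,0.085,0.085]}'
python3 - <<'E'
from h import *
to(.680,.0575,.2,-5.8)
a,d=ctrl.camera("scene");cv2.imwrite("pics/g3.png",cv2.resize(a[150:260,140:360],None,fx=3,fy=3))
E
```

```text
t: 8.55
tcp_pos: [0.5066, -0.272, 0.1697]
ee_rot: [[-0.272, 0.962, 0.005], [0.962, 0.272, -0.001], [-0.002, 0.004, -1.0]]
ft_force: [-0.3, 0.7, 0.1]
grip_width: 0.989
gripper_force: 0.0
t 8.55 tcp [ 0.5066 -0.272   0.1697] twist [0.005 0.002 0.376] then xyz [ 0.3454  0.1392 -0.0303] grip 84.5 0.0 q7 0.93
```

View pics/g3.png

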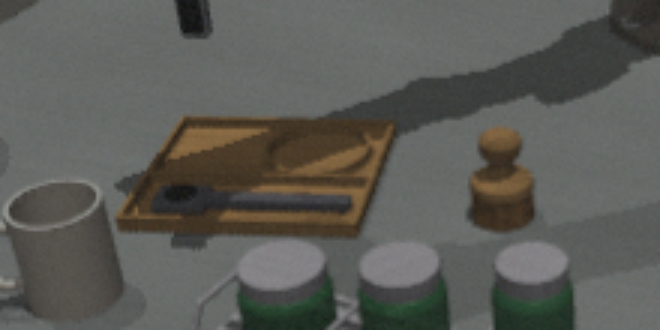

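The spoon lies flat in the trough, from (155,205) to (350,205). Tall jar next.

```bash
python3 -m handwheel '{"twist":[[0.002,0.001,0.12],[0.003,0.001,0.13],[0,0,0.126],[0,0,0],[0,0,0],[0,0,0],[0,0,0],[0,0,0],[0,0,0],[0,0,0],[0,0,0],[0,0,0],[0,0,0],[0,0,0]],"xyz":[[0,0,-0.01],[0,0,-0.01],[0,0,-0.01],[0.015,0.006,0],[0.03,0.012,0],[0.035,0.014,0],[0.04,0.016,0],[0.04,0.016,0],[0.04,0.016,0],[0.04,0.016,0],[0.04,0.016,0],[0.04,0.016,0],[0.025,0.011,0],[0,0,0]],"fingers":[0.085,0.085,0.085,0.085,0.085,0.085,0.085,0.085,0.085,0.085,0.085,0.085,0.085,0.085]}'
python3 - <<'E'
from h import *
to(.680,.0575,.072,-5.8)
E
```

```text
t: 10.0
tcp_pos: [0.6786, 0.0668, 0.1931]
ee_rot: [[0.088, 0.996, -0.009], [0.996, -0.088, 0.005], [0.004, -0.009, -1.0]]
ft_force: [0.2, 1.5, -1.3]
grip_width: 0.994
gripper_force: 0.0
t 10.0 tcp [0.6786 0.0668 0.1931] twist [-0.009 -0.004  0.013] then xyz [-0.0091  0.0023  0.1211] grip 84.9 0.0 q7 0.02
```

```bash
python3 -m handwheel '{"twist":[[-0.009,-0.004,0.013],[0,0,0],[0,0,0]],"xyz":[[-0.009,0.002,0.01],[0,0,0],[0,0,0]],"fingers":[0.085,0.085,0.085]}'
python3 - <<'E'
from h import *
to(.680,.0575,.072,-5.8)
E
```

```text
t: 10.3
tcp_pos: [0.6783, 0.0463, 0.1858]
ee_rot: [[0.117, 0.993, 0.001], [0.993, -0.117, -0.004], [-0.004, 0.002, -1.0]]
ft_force: [0.7, 0.1, 0.5]
grip_width: 0.997
gripper_force: 0.0
t 10.3 tcp [0.6783 0.0463 0.1858] twist [ 0.002  0.004 -0.016] then xyz [0.0113 0.0006 0.1138] grip 85.1 0.0 q7 0.02
```

```bash
python3 -m handwheel '{"twist":[[0,0,0],[0,0,0]],"xyz":[[0,0,0],[0,0,0]],"fingers":[0.085,0.085]}' | head -2
python3 - <<'E'
from h import *
to(.680,.0575,.072,-5.8)
E
```

```text
t: 10.5
tcp_pos: [0.6795, 0.0482, 0.1872]
t 10.5 tcp [0.6795 0.0482 0.1872] twist [ 0.004  0.003 -0.014] then xyz [ 0.0093 -0.0004  0.1152] grip 84.9 0.0 q7 0.02
```

```bash
python3 -m handwheel '{"twist":[[0.003,0.002,-0.013],[0,0,0],[0,0,0],[0,0,0],[0,0,0],[0,0,0],[0,0,0]],"xyz":[[0.005,0,0],[0.004,0,0],[0,0,0],[0,0,0.01],[0,0,0.015],[0,0,0],[0,0,0]],"fingers":[0.085,0.085,0.085,0.085,0.085,0.085,0.085]}'|head -2
python3 - <<'E'
from h import *
to(.680,.0575,.072,-5.8)
E
```

```text
t: 11.2
tcp_pos: [0.6798, 0.0576, 0.1606]
t 11.2 tcp [0.6798 0.0576 0.1606] twist [-0.001  0.002  0.   ] then xyz [-0.0001  0.0002  0.0886] grip 84.9 0.0 q7 0.03
```

Centred within 0.2 mm. Descend and grip, then a small lift.

```bash
python3 -m handwheel '{"twist":[[0,0,0],[0,0,0],[0,0,0],[0,0,0],[0,0,0],[0,0,0],[0,0,0],[0,0,0],[0,0,0],[0,0,0],[0,0,0]],"xyz":[[0,0,0.015],[0,0,0.025],[0,0,0.025],[0,0,0.015],[0,0,0.008],[0,0,0],[0,0,0],[0,0,0],[0,0,0],[0,0,0],[0,0,0]],"fingers":[0.085,0.085,0.085,0.085,0.085,0.085,0,0,0,0,0]}'
python3 - <<'E'
from h import *
to(.41,-.257,.2,-5.8)
E
```

```text
t: 12.3
tcp_pos: [0.6813, 0.0576, 0.0755]
ee_rot: [[0.101, 0.995, 0.003], [0.995, -0.101, -0.001], [-0.0, 0.003, -1.0]]
ft_force: [-1.9, -0.6, 5.7]
grip_width: 0.596
gripper_force: 62.5
t 12.3 tcp [0.6813 0.0576 0.0755] twist [0.003 0.    0.   ] then xyz [-0.3404 -0.2382 -0.1245] grip 50.9 62.5 q7 0.07
```

```bash
python3 -m handwheel '{"twist":[[0,0,0],[0,0,0],[0,0,0],[0,0,0],[0,0,0],[0,0,0],[0,0,0],[0,0,0],[0,0,0],[0,0,0],[0,0,0],[0,0,0],[0,0,0],[0,0,0],[0,0,0],[0,0,0],[0,0,0],[0,0,0],[0,0,0],[0,0,0]],"xyz":[[0,0,-0.008],[0,0,-0.015],[0,0,-0.025],[0,0,-0.025],[0,0,-0.02],[0,-0.01,-0.008],[0,-0.02,0],[-0.005,-0.025,0],[-0.015,-0.025,0],[-0.025,-0.025,0],[-0.03,-0.025,0],[-0.03,-0.025,0],[-0.035,-0.025,0],[-0.035,-0.02,0],[-0.035,-0.015,0],[-0.035,-0.01,0],[-0.03,-0.008,0],[-0.025,-0.005,0],[-0.015,0,0],[-0.01,0,0]],"fingers":[0,0,0,0,0,0,0,0,0,0,0,0,0,0,0,0,0,0,0,0]}' | grep -v rot;python3 -m handwheel '{"twist":[[0,0,0],[0,0,0],[0,0,0]],"xyz":[[-0.01,0,0],[-0.005,0,0],[0,0,0]],"fingers":[0,0,0]}';  python3 - <<'E'
from h import *
to(.4098,-.2573,.0665,-5.8)
E
```

```text
t: 14.3
tcp_pos: [0.4095, -0.2424, 0.1748]
ft_force: [0.1, -0.2, -2.6]
grip_width: 0.592
gripper_force: 62.8
t: 14.6
tcp_pos: [0.4094, -0.2567, 0.1749]
ee_rot: [[0.101, 0.995, 0.0], [0.995, -0.101, -0.001], [-0.001, 0.0, -1.0]]
ft_force: [0.4, 0.5, -2.4]
grip_width: 0.591
gripper_force: 62.8
t 14.6 tcp [ 0.4094 -0.2567  0.1749] twist [ 0.     0.001 -0.   ] then xyz [-0.0006  0.0005  0.1084] grip 50.5 62.8 q7 0.58
```

```bash
python3 -m handwheel '{"twist":[[0,0,0],[0,0,0],[0,0,0],[0,0,0],[0,0,0],[0,0,0],[0,0,0],[0,0,0],[0,0,0]],"xyz":[[0,0,0.01],[0,0,0.025],[0,0,0.025],[0,0,0.02],[0,0,0.014],[0,0,0.008],[0,0,0.004],[0,0,0.002],[0,0,0]],"fingers":[0,0,0,0,0,0,0,0,0]}'
python3 - <<'E'
from h import *
to(.4098,-.2573,.0655,-5.8)
a,d=ctrl.camera("scene");cv2.imwrite("pics/g4.png",cv2.resize(a[120:240,160:320],None,fx=4,fy=4))
E
```

```text
t: 15.5
tcp_pos: [0.4099, -0.2569, 0.0674]
ee_rot: [[0.101, 0.995, 0.002], [0.995, -0.101, -0.002], [-0.001, 0.002, -1.0]]
ft_force: [0.5, 0.5, -2.8]
grip_width: 0.591
gripper_force: 62.9
t 15.5 tcp [ 0.4099 -0.2569  0.0674] twist [0.002 0.001 0.   ] then xyz [-0.0005 -0.0001  0.0019] grip 50.5 62.9 q7 0.75
```

View pics/g4.png

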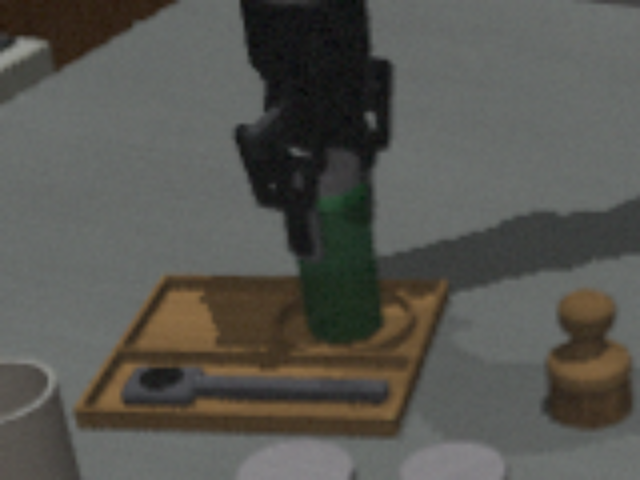

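The jar is upright over the well floor at (345,320), still hanging by about 2 mm. I'll lower it the rest of the way and release.

```bash
python3 -m handwheel '{"twist":[[0,0,0],[0,0,0],[0,0,0]],"xyz":[[0,0,0.001],[0,0,0.001],[0,0,0]],"fingers":[0,0,0]}' | grep -E "pos|ft"; python3 -m handwheel '{"twist":[[0,0,0],[0,0,0],[0,0,0],[0,0,0],[0,0,0],[0,0,0],[0,0,0],[0,0,0],[0,0,0],[0,0,0],[0,0,0]],"xyz":[[0,0,0],[0,0,0],[0,0,0],[0,0,0],[0,0,-0.01],[0,0,-0.025],[0,0,-0.035],[0,0,-0.035],[0,0,-0.02],[0,0,-0.01],[0,0,0]],"fingers":[0.085,0.085,0.085,0.085,0.085,0.085,0.085,0.085,0.085,0.085,0.085]}'
python3 - <<'E'
from h import *
to(.661,-.1384,.15,-5.8)
E
```

```text
tcp_pos: [0.4099, -0.2569, 0.0655]
ft_force: [-0.2, 0.9, 0.7]
t: 16.95
tcp_pos: [0.4102, -0.2568, 0.2013]
ee_rot: [[0.1, 0.995, 0.003], [0.995, -0.1, -0.002], [-0.001, 0.004, -1.0]]
ft_force: [0.7, 0.8, 0.2]
grip_width: 0.998
gripper_force: 0.0
t 16.95 tcp [ 0.4102 -0.2568  0.2013] twist [0.004 0.001 0.001] then xyz [0.1432 0.2376 0.0513] grip 85.2 0.0 q7 0.54
```

```bash
python3 -m handwheel '{"twist":[[0.003,0,0],[0,0,0],[0,0,0],[0,0,0],[0,0,0],[0,0,0],[0,0,0],[0,0,0],[0,0,0],[0,0,0],[0,0,0],[0,0,0],[0,0,0]],"xyz":[[0.008,0.014,0],[0.018,0.03,0],[0.024,0.04,0],[0.024,0.04,0],[0.024,0.04,0.01],[0.02,0.033,0.01],[0.014,0.023,0.01],[0.008,0.012,0.01],[0.003,0.006,0.01],[0,0,0],[0,0,0],[0,0,0],[0,0,0]],"fingers":[0.085,0.085,0.085,0.085,0.085,0.085,0.085,0.085,0.085,0.085,0.085,0.085,0.085]}'|grep -E "pos|ft"
python3 - <<'E'
from h import *
to(.661,-.1384,.026,-5.8)
E
```

```text
tcp_pos: [0.6601, -0.1393, 0.1505]
ft_force: [0.4, -0.3, 0.5]
t 18.25 tcp [ 0.6601 -0.1393  0.1505] twist [-0.001  0.001 -0.001] then xyz [0.001  0.0008 0.1245] grip 85.1 0.0 q7 0.38
```

```bash
python3 -m handwheel '{"twist":[[0,0,0],[0,0,0],[0,0,0],[0,0,0],[0,0,0],[0,0,0],[0,0,0],[0,0,0],[0,0,0],[0,0,0],[0,0,0],[0,0,0]],"xyz":[[0.001,0.0008,0.015],[0,0,0.025],[0,0,0.025],[0,0,0.025],[0,0,0.02],[0,0,0.01],[0,0,0.004],[0,0,0],[0,0,0],[0,0,0],[0,0,0],[0,0,0]],"fingers":[0.085,0.085,0.085,0.085,0.085,0.085,0.085,0.085,0,0,0,0]}'
python3 - <<'E'
from h import *
to(.4127,.2594,.2,-5.8)
E
```

```text
t: 19.45
tcp_pos: [0.6622, -0.138, 0.0273]
ee_rot: [[0.101, 0.995, 0.0], [0.995, -0.101, -0.001], [-0.001, 0.001, -1.0]]
ft_force: [-2.2, 0.3, 5.6]
grip_width: 0.778
gripper_force: 67.8
t 19.45 tcp [ 0.6622 -0.138   0.0273] twist [0.001 0.001 0.   ] then xyz [ 0.3702 -0.2884 -0.1727] grip 66.4 67.8 q7 0.44
```

```bash
python3 -m handwheel '{"twist":[[0,0,0],[0,0,0],[0,0,0],[0,0,0],[0,0,0],[0,0,0],[0,0,0],[0,0,0],[0,0,0],[0,0,0],[0,0,0],[0,0,0],[0,0,0],[0,0,0],[0,0,0],[0,0,0],[0,0,0],[0,0,0],[0,0,0],[0,0,0]],"xyz":[[0,0,-0.008],[0,0,-0.015],[0,0,-0.025],[0,0,-0.025],[0,0,-0.02],[0,-0.01,-0.01],[0,-0.02,0],[0.005,-0.028,0],[0.015,-0.03,0],[0.025,-0.03,0],[0.03,-0.03,0],[0.035,-0.03,0],[0.035,-0.03,0],[0.035,-0.025,0],[0.035,-0.02,0],[0.035,-0.015,0],[0.035,-0.01,0],[0.03,-0.007,0],[0.025,-0.003,0],[0.015,0,0]],"fingers":[0,0,0,0,0,0,0,0,0,0,0,0,0,0,0,0,0,0,0,0]}' | grep -v rot;python3 -m handwheel '{"twist":[[0,0,0],[0,0,0],[0,0,0],[0,0,0],[0,0,0]],"xyz":[[0.01,0,0],[0.005,0,0],[0,0,0],[0,0,0],[0,0,0]],"fingers":[0,0,0,0,0]}' >/dev/null;  python3 - <<'E'
from h import *
to(.4127,.2594,.0183,-5.8)
E
```

```text
t: 21.45
tcp_pos: [0.4091, 0.2466, 0.1284]
ft_force: [0.1, -0.2, -1.7]
grip_width: 0.775
gripper_force: 67.6
t 21.95 tcp [0.4122 0.2585 0.1285] twist [-0.003  0.002 -0.002] then xyz [0.0009 0.0004 0.1102] grip 66.1 67.6 q7 -0.53
```

```bash
python3 -m handwheel '{"twist":[[0,0,0],[0,0,0],[0,0,0],[0,0,0],[0,0,0],[0,0,0],[0,0,0],[0,0,0],[0,0,0],[0,0,0]],"xyz":[[0.001,0,0.01],[0,0,0.025],[0,0,0.025],[0,0,0.02],[0,0,0.015],[0,0,0.008],[0,0,0.004],[0,0,0.002],[0,0,0],[0,0,0]],"fingers":[0,0,0,0,0,0,0,0,0,0]}'
python3 - <<'E'
from h import *
to(.4127,.2594,.0173,-5.8)
a,d=ctrl.camera("scene");cv2.imwrite("pics/g5.png",cv2.resize(a[150:280,380:540],None,fx=4,fy=4))
E
```

```text
t: 22.95
tcp_pos: [0.4124, 0.261, 0.0201]
ee_rot: [[0.101, 0.995, -0.001], [0.995, -0.101, -0.0], [-0.0, -0.001, -1.0]]
ft_force: [0.6, 0.9, -2.7]
grip_width: 0.774
gripper_force: 67.6
t 22.95 tcp [0.4124 0.261  0.0201] twist [-0.001  0.     0.   ] then xyz [-0.0016  0.0005  0.0028] grip 66.1 67.6 q7 -0.38
```

View pics/g5.png

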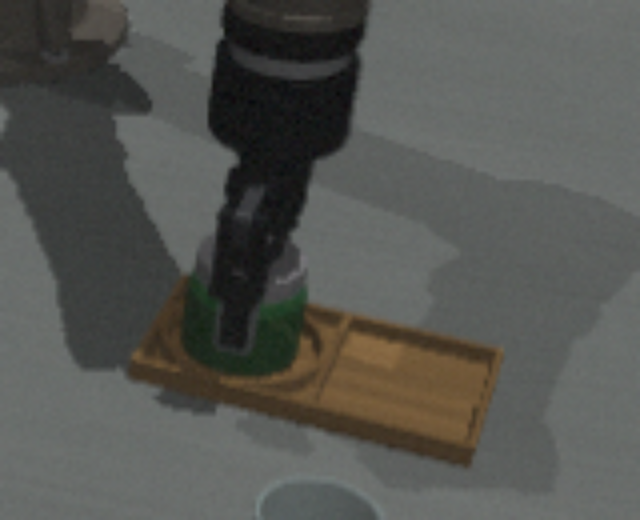

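The squat jar is inside the ring at (243,345) and upright. Set it down the last 3 mm and release.

```bash
python3 -m handwheel '{"twist":[[0,0,0],[0,0,0],[0,0,0],[0,0,0]],"xyz":[[-0.0015,0,0.001],[0,0,0.001],[0,0,0.001],[0,0,0]],"fingers":[0,0,0,0]}' | grep -E "pos|ft"; python3 -m handwheel '{"twist":[[0,0,0],[0,0,0],[0,0,0],[0,0,0],[0,0,0],[0,0,0],[0,0,0],[0,0,0],[0,0,0],[0,0,0],[0,0,0]],"xyz":[[0,0,0],[0,0,0],[0,0,0],[0,0,0],[0,0,-0.01],[0,0,-0.025],[0,0,-0.035],[0,0,-0.035],[0,0,-0.02],[0,0,-0.01],[0,0,0]],"fingers":[0.085,0.085,0.085,0.085,0.085,0.085,0.085,0.085,0.085,0.085,0.085]}'
python3 - <<'E'
from h import *
to(.4438,-.0635,.14,-5.8)
E
```

```text
tcp_pos: [0.4118, 0.2591, 0.0172]
ft_force: [-2.1, -1.2, 6.3]
t: 24.5
tcp_pos: [0.4127, 0.2599, 0.1529]
ee_rot: [[0.101, 0.995, -0.001], [0.995, -0.101, 0.001], [0.001, -0.001, -1.0]]
ft_force: [-0.5, -0.6, -1.1]
grip_width: 0.997
gripper_force: 0.0
t 24.5 tcp [0.4127 0.2599 0.1529] twist [-0.001 -0.001  0.001] then xyz [-0.3186  0.0636  0.0129] grip 85.2 0.0 q7 -0.55
```

```bash
python3 -m handwheel '{"twist":[[0,0,0],[0,0,0],[0,0,0],[0,0,0],[0,0,0],[0,0,0],[0,0,0],[0,0,0],[0,0,0],[0,0,0],[0,0,0],[0,0,0],[0,0,0],[0,0,0],[0,0,0],[0,0,0]],"xyz":[[-0.012,0.003,0],[-0.025,0.005,0],[-0.035,0.007,0],[-0.04,0.008,0],[-0.04,0.008,0],[-0.04,0.008,0],[-0.04,0.008,0],[-0.035,0.007,0],[-0.025,0.005,0],[-0.015,0.0026,0],[-0.008,0.001,0],[-0.0036,0.001,0],[0,0,0],[0,0,0],[0,0,0],[0,0,0]],"fingers":[0.07,0.07,0.07,0.07,0.07,0.07,0.07,0.07,0.07,0.07,0.07,0.07,0.07,0.07,0.07,0.07]}'|grep -E "pos|ft"
python3 - <<'E'
from h import *
to(.4438,-.0635,.0445,-5.8)
im,d=ctrl.camera("top");P=cloud("top",d);cv2.imwrite("pics/top1.png",im);np.save("top1.npy",d)
def c(box,z):
    S=P[box[1]:box[3],box[0]:box[2]].reshape(-1,3);S=S[abs(S[:,2]-z)<.006];print(len(S),np.round(np.median(S,0),4),np.round(S.mean(0),4))
c((410,270,470,325),.124);c((185,270,240,330),.066);c((325,165,368,210),.106)
E
```

```text
tcp_pos: [0.4433, -0.0634, 0.1518]
ft_force: [-0.7, 0.1, 0.0]
t 26.1 tcp [ 0.4433 -0.0634  0.1518] twist [-0.002  0.001  0.002] then xyz [-1.000e-04  5.000e-04  1.073e-01] grip 70.1 0.0 q7 0.15
404 [ 0.4072 -0.2564  0.1238] [ 0.408  -0.2565  0.1238]
658 [0.4107 0.2563 0.066 ] [0.411  0.256  0.0659]
494 [ 0.6718 -0.0389  0.1057] [ 0.672  -0.039   0.1057]
```

```bash
python3 -m handwheel '{"twist":[[0,0,0],[0,0,0],[0,0,0],[0,0,0],[0,0,0],[0,0,0],[0,0,0],[0,0,0],[0,0,0],[0,0,0],[0,0,0],[0,0,0],[0,0,0]],"xyz":[[0,0.0005,0.015],[0,0,0.025],[0,0,0.025],[0,0,0.022],[0,0,0.015],[0,0,0.005],[0,0,0],[0,0,0],[0,0,0],[0,0,0],[0,0,0],[0,0,0],[0,0,0]],"fingers":[0.07,0.07,0.07,0.07,0.07,0.07,0.07,0,0,0,0,0,0]}'
python3 - <<'E'
from h import *
to(.4244,.3527,.15,-5.8)
E
```

```text
t: 27.45
tcp_pos: [0.4442, -0.0642, 0.0459]
ee_rot: [[0.101, 0.995, -0.001], [0.995, -0.101, 0.0], [-0.0, -0.001, -1.0]]
ft_force: [-1.9, 0.5, 6.3]
grip_width: 0.383
gripper_force: 58.8
t 27.45 tcp [ 0.4442 -0.0642  0.0459] twist [-0.001  0.     0.   ] then xyz [ 0.4127 -0.0618 -0.1041] grip 32.7 58.8 q7 0.37
```

```bash
python3 -m handwheel '{"twist":[[0,0,0],[0,0,0],[0,0,0],[0,0,0],[0,0,0],[0,0,0],[0,0,0],[0,0,0],[0,0,0],[0,0,0],[0,0,0],[0,0,0],[0,0,0],[0,0,0],[0,0,0],[0,0,0],[0,0,0],[0,0,0],[0,0,0],[0,0,0]],"xyz":[[0,0,-0.01],[0,0,-0.02],[0,0,-0.03],[0,0,-0.03],[0,0,-0.02],[0.01,-0.0015,0],[0.02,-0.003,0],[0.03,-0.0045,0],[0.035,-0.005,0],[0.04,-0.006,0],[0.04,-0.006,0],[0.04,-0.006,0],[0.04,-0.006,0],[0.04,-0.006,0],[0.035,-0.005,0],[0.03,-0.0045,0],[0.025,-0.0038,0],[0.015,-0.0022,0],[0.009,-0.0015,0],[0.0037,-0.0008,0]],"fingers":[0,0,0,0,0,0,0,0,0,0,0,0,0,0,0,0,0,0,0,0]}' | grep -v rot;python3 -m handwheel '{"twist":[[0,0,0],[0,0,0],[0,0,0],[0,0,0]],"xyz":[[0,0,0],[0,0,0],[0,0,0],[0,0,0]],"fingers":[0,0,0,0]}' >/dev/null;  python3 - <<'E'
from h import *
to(.4244,.3527,.0509,-5.8)
a,d=ctrl.camera("scene");cv2.imwrite("pics/g6.png",cv2.resize(a[120:280,380:560],None,fx=3.5,fy=3.5))
E
```

```text
t: 29.45
tcp_pos: [0.4235, 0.3528, 0.154]
ft_force: [-0.2, -0.4, -0.6]
grip_width: 0.384
gripper_force: 59.6
t 29.85 tcp [0.4241 0.3519 0.1546] twist [-0.002  0.001 -0.001] then xyz [0.0008 0.0002 0.1037] grip 32.5 59.6 q7 -0.61
```

View pics/g6.png

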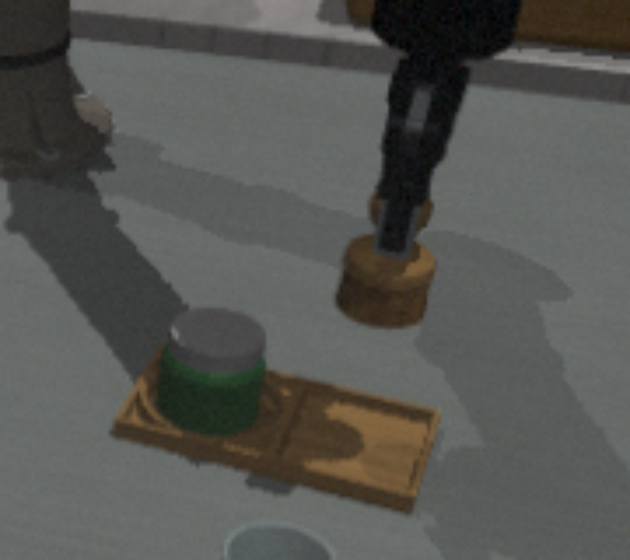

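The brush hangs upright at (385,280) above the bay, and the squat jar stands in its well at (212,380). Lower and release.

```bash
python3 -m handwheel '{"twist":[[0,0,0],[0,0,0],[0,0,0],[0,0,0],[0,0,0],[0,0,0],[0,0,0],[0,0,0],[0,0,0]],"xyz":[[0.0008,0,0.01],[0,0,0.025],[0,0,0.025],[0,0,0.02],[0,0,0.012],[0,0,0.007],[0,0,0.003],[0,0,0.002],[0,0,0]],"fingers":[0,0,0,0,0,0,0,0,0]}' | grep -E "pos|ft"; python3 -m handwheel '{"twist":[[0,0,0],[0,0,0],[0,0,0],[0,0,0],[0,0,0],[0,0,0],[0,0,0],[0,0,0],[0,0,0],[0,0,0],[0,0,0],[0,0,0]],"xyz":[[0,0,0],[0,0,0],[0,0,0],[0,0,0],[0,0,-0.01],[0,0,-0.03],[0,0,-0.04],[0,0,-0.04],[0,0,-0.03],[0,-0.01,-0.02],[0,0,0],[0,0,0]],"fingers":[0.07,0.07,0.07,0.07,0.07,0.07,0.07,0.07,0.07,0.07,0.07,0.07]}'; python3 -m handwheel '{"twist":[[0,0,0],[0,0,0],[0,0,0],[0,0,0],[0,0,0],[0,0,0],[0,0,0],[0,0,0],[0,0,0]],"xyz":[[-0.02,0,0],[-0.035,0,0],[-0.04,0,0],[-0.04,0,0],[-0.04,0,0],[-0.03,0,0],[-0.02,0,0],[0,0,0],[0,0,0]],"fingers":[0.07,0.07,0.07,0.07,0.07,0.07,0.07,0.07,0.07]}' | grep -E "pos|ft"
python3 - <<'E'
from h import *
im,d=ctrl.camera("top");P=cloud("top",d);a,_=ctrl.camera("scene")
def c(n,box,z,org,R,tol=.005):
    S=P[box[1]:box[3],box[0]:box[2]].reshape(-1,3);S=S[abs(S[:,2]-z)<tol];m=S.mean(0) if len(S) else np.zeros(3);C=np.c_[np.cos(R),-np.sin(R)],
    l=np.array([[np.cos(R),np.sin(R)],[-np.sin(R),np.cos(R)]])@(m[:2]-org);print(n,len(S),np.round(m,4),"local",np.round(l,4))
L=(np.array([.4562,-.2858]),.2735);S_=(np.array([.4182,.3031]),-.125)
c("tall",(405,265,475,330),.124,*L);c("squat",(185,265,240,330),.066,*S_);c("brush",(150,270,195,330),.082,*S_)
c("mid",(325,165,368,210),.106,*L);c("tea",(165,175,210,212),.0836,*L)
g=cv2.cvtColor(im,cv2.COLOR_BGR2HSV);m=np.zeros((480,640),np.uint8);B=(slice(225,300),slice(395,500))
m[B]=((g[...,1]<70)&(abs(P[...,2]-.016)<.006))[B];m=cv2.morphologyEx(m,cv2.MORPH_OPEN,np.ones((2,2)))
cc=max(cv2.findContours(m,0,2)[0],key=cv2.contourArea);q=np.array([onplane("top",u,v,.016)[:2] for u,v in cc[:,0]],np.float32)
l=(q-L[0])@np.array([[np.cos(.2735),-np.sin(.2735)],[np.sin(.2735),np.cos(.2735)]]);print("spoon",l.min(0),l.max(0),cv2.minAreaRect(l.astype(np.float32)))
cv2.imwrite("pics/end.png",np.vstack([im[140:350,130:530],cv2.resize(a[150:340,130:530],(400,190))]))
E
```

```text
tcp_pos: [0.4241, 0.3537, 0.0509]
ft_force: [0.4, -0.5, -1.4]
t: 32.0
tcp_pos: [0.4141, 0.3546, 0.2209]
ee_rot: [[0.1, 0.995, -0.002], [0.995, -0.1, 0.0], [-0.0, -0.002, -1.0]]
ft_force: [0.3, -0.6, 0.2]
grip_width: 0.821
gripper_force: 0.0
tcp_pos: [0.3912, 0.1309, 0.2202]
ft_force: [0.4, 0.1, -0.2]
tall 406 [ 0.4079 -0.2565  0.1237] local [-0.0386  0.0413]
squat 649 [0.411  0.256  0.0657] local [-0.0012 -0.0476]
brush 180 [0.4216 0.3519 0.0808] local [-0.0027  0.0488]
mid 486 [ 0.6718 -0.039   0.1059] local [0.2743 0.1794]
tea 145 [0.6554 0.3212 0.084 ] local [0.3558 0.5306]
spoon [ 0.03235844 -0.08064755] [0.06667814 0.08820449] ((0.04956210404634476, 0.003781154751777649), (0.1688450574874878, 0.03431132435798645), 89.95744323730469)
```

View pics/end.png

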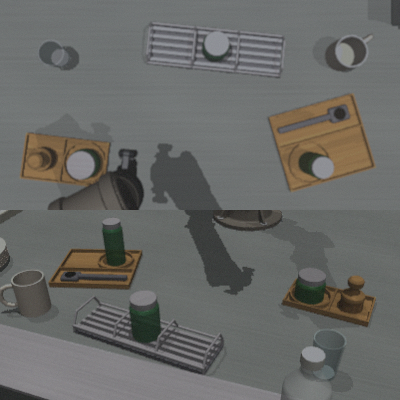

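All four items are in place and well within tolerance. The tall jar at (113,245), spoon at (95,277), squat jar at (310,285) and brush at (353,295) all sit properly, and the middle jar and tea glass haven't moved. Handing in.

```bash
python3 -c "
from rig import ctrl
print(ctrl.finish_job())"
```

```text
the job is handed in; nothing more can be done
None
```

Both kits are made up and the job is handed in at about 33 s: by the last camera check all four items are in place within the tolerances, and the middle jar and tea glass are where they started.

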